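Close up the vacuum chamber for pump-down

TASK

The sample is loaded, so close up the small vacuum chamber for pumping: first push its drop-down front door up until it is fully shut, then pick up the top cover by its handle, bring it over the top opening and let it drop down over the two locating pins onto the rubber gasket. Press the cover down firmly until the gasket is squeezed flat and finish like that, still holding the cover pressed down as if waiting for the pump to pull it tight; leave the other things on the bench alone.

Things in the scene. Friction and masses are not known exactly. Their poses are not given: they have to be found in the camera images.
- rim (a point): Centre of the vacuum chamber's top opening (80 x 85 mm), at the height of its flat metal top, 164 mm above the bench. The chamber is a bare aluminium box, 170 mm deep (x), 200 mm wide (y), fixed on a blue plinth; x points from the door to the back, z up. Round the opening lies a black rubber gasket frame, 110 mm (x) by 115 mm (y), that stands 4 mm above the metal.
- pin1 (a point): Foot centre, on the chamber's metal top, of one of two upright steel locating pins: 10 mm in diameter, 10 mm high, the upper 4 mm tapering to 4.4 mm in diameter. It stands 70 mm from the rim's centre along the chamber's +y. Same axes as the rim.
- pin2 (a point): The same for the second pin, 70 mm from the rim's centre along the chamber's -y.
- gasket (a joint): How far the gasket is squeezed, in m: 0 free (4 mm above the metal), 0.004 squeezed flat with the metal. It acts as a spring of about 5 N per mm, 20 N in all, of which the cover's own weight gives 6 to 9 N.
- door (a joint): Angle of the chamber's bottom-hinged front door, in rad: 0 shut (upright), growing as its top tips outward and down, away from the chamber; limit 1.2. The hinge is stiff and the door stays where it is left; 4 to 6 N at its top edge moves it.
- door_hinge (a point): Middle of the hinge line along the door's lower edge, 44 mm above the bench; turns with the door: z up the door, x through it to the inside, y along the hinge. Aluminium door 12 mm thick (hinge line at mid-thickness), 190 mm wide, 114 mm high; outside are a round viewport 62 mm across (at y -20, z 50 mm, 5 mm proud) and an upright pull handle (y +70, z 25 to 95 mm, 37 mm off the face).
- door_edge (a point): Middle of the free top edge of the door, on its outer face, 114 mm up the door from the hinge line; moves with the door, same axes.
- cover_handle (a point): Centre of the lift-handle bar of the loose top cover, a bare aluminium plate 140 (x) x 170 (y) x 14 mm, 0.64 to 0.9 kg, lying flat on the bench, handle up. Cover's axes, z up. Bar: steel, 16 x 16 mm, 100 mm long along y, on two posts at its ends (y +-42 mm), 24 mm free below it. On top of the pins it is 56 mm above the rim, on the free gasket 50 mm, pressed flat 46 mm.
- cover_base (a point): Centre of the cover's underside, 46 mm straight below cover_handle, same axes. In the underside, out of sight, are two blind holes 12 mm in diameter and 11.5 mm deep, at x 0, y +70 and -70 mm, which go over the two pins; either way round fits (half a turn makes no difference).
- bottle: White plastic bottle, 60 mm across, 150 mm high, standing on the bench; origin at the centre of its foot. To be left alone.
- beaker: Glass beaker, 72 mm across, 90 mm high, standing on the bench; origin at the centre of its foot. To be left alone.
- spanner: Steel spanner, 160 mm long, lying on the bench; its origin is near its middle. To be left alone.
Mind the look-alikes: they are no part of the job. Of the things that look like the part that bears cover_handle, the smaller one is meant.

How it is judged:
By the outcome, as a careful person would: the job done as asked, in the order asked, and still so for the second after the job is handed in, while the arm keeps its last pose, push and grip.
It also fails if it takes over 51 s, if anything falls off the work surface, if the arm or the gripper's body presses on something with over 40 N, if the wrist force passes 120 N, or if a joint passes its speed limit or range.

ROBOT

A 6-joint arm with a two-finger parallel gripper is mounted at the origin on the work surface. World frame = base frame: x ahead of the robot, y to its left, z up, the work surface at z = 0. Lengths are in m, angles in rad, forces in N, time in s.
With the tool pointing down it reaches from about 0.275 to 0.875 m from the base axis. Payload 12.5 kg.
Tool frame: the origin (TCP) lies between the finger pads; the fingertips stand 14 mm ahead of it and the grasp point (between the pads) lies 5 mm behind it; z points along the fingers, y is the line along which they close (so a half turn about z gives the same grasp; the last joint's range is limited). The gripper opens to 85 mm and grips with 20 to 120 N. Pads are 22 mm wide; open, the fingers measure 114 mm over their backs; the gripper's body (76 mm by 85 mm) begins 54 mm behind the grasp point. The pads swing forward as they close: fully open they stand 13 mm farther back than shut.
Start: joints at [-1.237, 0.351, 1.652, -0, 1.139, -0.085], TCP at [0.224, -0.502, 0.245] pointing down, gripper open.
Joint ranges: [-2.75, 2.75], [-0.79, 2.1], [0.01, 2.65], [-1.57, 4.71], [0.07, 3.14], [-2.87, 2.87]. Speed limits (rad/s): [2.22, 2.22, 2.79, 3.14, 3.14, 3.14].

INTERFACE

Orientations are given as a unit quaternion [x, y, z, w].
In Python, from rig import manip, vision, workorder gives the robot as it stands. The module is installed in compiled form; this text tells all that it offers.
- The arm moves only by the tool move_arm, never from a script. Its argument "rows" is a list of rows, each a list of 3 entries, a list of its own where there are three numbers: the gripper's target within -1 to 1 (shut at 1, half-way at 0, fully open at -1), then the shift along the world's x, y, z each as a share of 0.025 m, from -1 to 1, then the turn about the world's z as a share of 0.15 rad, from -1 to 1. A call has 1 to 10 rows; each row shifts and turns the commanded pose from where the row before left it; what a row does not reach is not made up. A row lasts 1/8 s, in which the tool goes at most 62.5 mm and 10.7 degrees, less where a joint would pass 70% of its speed; a pose out of reach is approached as far as the arm can. A call with a number of a shift or a turn outside -1 to 1 is refused whole. A call with a gripper value outside its range is refused whole. The fingers move at their own pace and stop on an object; "squeeze" is the grip in N (left out, the last holds). Time passes only in rows, so rows that do not move let the fingers close. It gives the time, the measured TCP pose, the force, the opening and the grip force at its end, in the units of the state.
- manip.read_state(): the state, without advancing time (a new reading comes with each control period).
- vision.snapshot(name): name is "scene" or "side" or "wrist"; returns a dict with "pixels" (480x640x3 uint8, red, green, blue), "vfov" (degrees; the focal length in pixels is half the picture's height over the tangent of half this angle, whatever the lens; pixels are square), "cx", "cy" (the principal point, pixels), "R" (3x3) and "t" (3): a world point X has camera coordinates R X + t. Camera axes: x right, y down, z forward; pixel columns grow to the right and rows downward; lengths in m; the calibration is good to about 2 mm. The wrist camera is an equidistant fisheye: a pixel r from the principal point sees the ray r / f radians off the axis. A picture is of the moment at which its call begins. There is no depth.
- workorder.job_done(): hands the job in; it is judged then, once.
Trained networks look in the newest picture that a camera, given by its name, has taken for a name from the list of things; names that differ only in an ending like _2 or _b are one class to them, and where a whole thing is asked for, a point or a joint stands for the part that bears it (a point fixed in the world has none). Each returns a list of dicts, best first, with "conf" (0 to 1); they miss things now and then, are a little off and sometimes report something else, mostly with a low value. They report only what shows in the picture. A call takes as long as a camera call. They do not tell look-alikes from the thing itself.
- vision.find_in(camera, target): "centre" ([x, y, z] in m, in the coordinates of the camera as it stood for that picture, good to about 4 mm: the middle of the surface that is visible of it).
- vision.cut_out(camera, target): "pixels" (480x640 bool, what is visible of it).
- vision.place_of(camera, target): "centre" ([x, y, z] in m, in the coordinates of the camera as it stood for that picture, good to about 4 mm: a listed point, or the origin of a listed thing).
The state is a dict: "time_s": time; "joints": joint angles; "qd": joint speeds; "joint_torque": joint torques, N m; "eef_pos": TCP position; "ee_rot": TCP orientation; "wrist_force": force on the tool from outside, world axes, zero at the start; "torque": the same for the moment, N m; "grip_width": finger opening in m; "gripper_force": force on a finger pad.
Only numpy, scipy, OpenCV 4.12 (cv2) and the standard library are available. Lean on these libraries where they do the work, as an engineer would, in place of code of your own. Each camera call takes 0.05 s, during which the arm holds its last target. There are 200 camera calls.

## Working session

There is one attempt and no reset: what is moved stays moved. The work goes in short steps, Python scripts to look and compute and a tool call to move; the robot and the scene stay as the last step left them, time stands still between calls to the robot, and variables do not carry over. Pictures are saved under pics/ and viewed, at most 10 in all, crops included, and the job is handed in when it is done.

Besides the shell and the picture viewer there is one more tool, called after "Emit:" by a JSON object that holds its "api" and its "payload". move_arm: Moves the arm, as the interface text tells. Its arguments: {"type":"object","properties":{"rows":{"type":"array","items":{"type":"array"}},"squeeze":{"type":"number"}},"required":["rows"]}

```bash
mkdir -p pics; cat > h.py <<'E'
from rig import manip, vision, workorder
import numpy as np, cv2
def snap(n,save=None):
    s=vision.snapshot(n)
    if save: cv2.imwrite('pics/'+save,cv2.cvtColor(s['pixels'],cv2.COLOR_RGB2BGR))
    return s
def w(s,c): return np.asarray(s['R']).T@(np.asarray(c)-np.asarray(s['t']))
def rep(n,names,save=None):
    s=snap(n,save)
    for k in names:
        for d in vision.place_of(n,k)[:4]:
            if d['conf']>.2: print(n,k,round(d['conf'],2),w(s,d['centre']).round(4))
    return s
E
python3 - <<'E'
from h import *
N=['rim','pin1','pin2','door_hinge','door_edge','cover_handle','cover_base','bottle','beaker','spanner']
rep('scene',N,'a.png');rep('side',N,'b.png')
print(manip.read_state())
E
```

```text
scene rim 0.61 [0.6022 0.1549 0.1665]
scene pin1 0.81 [0.6029 0.0826 0.1661]
scene pin1 0.72 [0.6027 0.227  0.1639]
scene pin2 0.81 [0.6029 0.0826 0.1661]
scene pin2 0.72 [0.6027 0.227  0.1639]
scene door_hinge 0.85 [0.5139 0.1559 0.0391]
scene door_edge 0.68 [0.4406 0.157  0.1318]
scene cover_handle 0.79 [ 0.2711 -0.389   0.0653]
scene cover_handle 0.66 [ 0.6345 -0.1789  0.0476]
scene cover_base 0.78 [ 0.2749 -0.3863 -0.0023]
scene cover_base 0.59 [ 0.6335 -0.1805  0.0016]
scene bottle 0.69 [ 0.8159 -0.0154  0.0016]
scene beaker 0.72 [ 0.3626 -0.0232  0.003 ]
scene spanner 0.44 [3.510e-01 3.448e-01 3.000e-04]
side rim 0.55 [0.6076 0.1519 0.1634]
side pin1 0.87 [0.604  0.0839 0.166 ]
side pin1 0.61 [0.6014 0.2207 0.1699]
side pin2 0.87 [0.604  0.0839 0.166 ]
side pin2 0.61 [0.6014 0.2207 0.1699]
side door_hinge 0.88 [0.5077 0.1523 0.0425]
side door_edge 0.79 [0.4395 0.1568 0.1322]
side door_edge 0.74 [0.5992 0.2219 0.1673]
side cover_handle 0.85 [ 0.2739 -0.3869  0.0597]
side cover_handle 0.83 [ 0.6354 -0.1838  0.0482]
side cover_base 0.8 [ 6.302e-01 -1.852e-01  4.000e-04]
side cover
[... 216 characters left out ...]
'time_s': 1.1, 'joints': array([-1.23658965e+00,  3.50686390e-01,  1.65180423e+00,  2.46925461e-05,
        1.13911450e+00, -8.45659287e-02]), 'qd': array([-0.00123583, -0.00061913, -0.00016625,  0.00046488, -0.00101998,
        0.00026413]), 'joint_torque': array([-1.54068974e-03, -5.06033063e+01, -2.91646618e+01, -1.60580594e-04,
        6.45962227e-04, -1.30906230e-05]), 'eef_pos': array([ 0.22369108, -0.50243548,  0.24529541]), 'ee_rot': array([ 9.78159735e-01,  2.07854594e-01,  1.03507139e-05, -7.57811963e-06]), 'wrist_force': array([ 0.0607986 , -0.53942135, -0.67835281]), 'torque': array([ 0.0107266 , -0.0148832 ,  0.02828069]), 'gripper_force': 0.0, 'grip_width': 0.08550834089039401}
```

View pics/a.png

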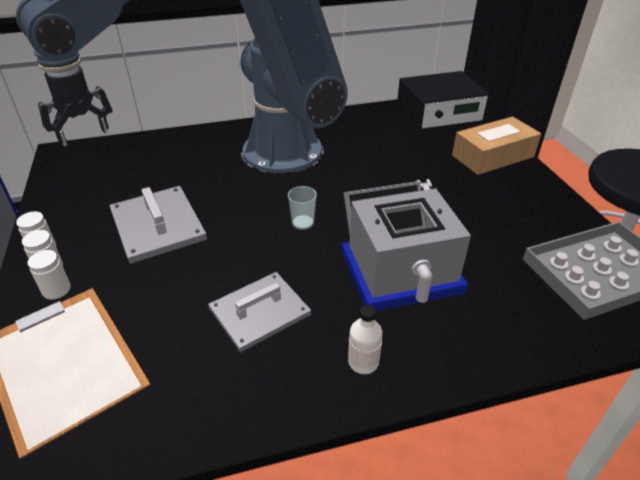

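View pics/b.png

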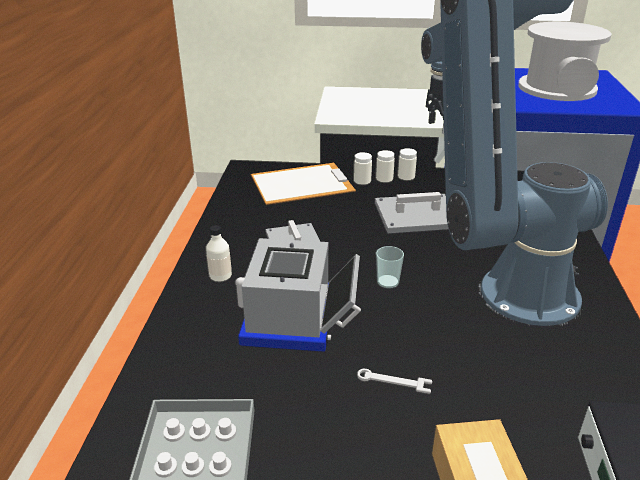

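The scene picture shows the chamber at about (408,230) with its door tipped toward the robot. The smaller cover is at about (260,308) and the larger look-alike at (157,220). The side picture confirms this, with the door edge at (355,262). The larger plate's handle reads z≈0.063, against 0.048 for the smaller one, where 46 mm is expected. So the smaller one, at (0.635,-0.18), is meant. I'll go to the door first.

Emit:
{"api": "move_arm", "payload": {"rows": [[1,[0.25,1,0],0.27],[1,[0.25,1,0],0.27],[1,[0.25,1,0],0.27],[1,[0.25,1,0],0.27],[1,[0.25,1,0],0.27],[1,[0.25,1,0],0.27],[1,[0.25,1,0],0.27],[1,[0.25,1,0],0.27],[1,[0.25,1,0],0.27],[1,[0.25,1,0],0.27]]}}

```text
time_s: 2.35
eef_pos: [0.2863, -0.2517, 0.2454]
ee_rot: [0.916, 0.401, 0.0, 0.0]
wrist_force: [0.6, 0.6, -0.3]
grip_width: 0.0002
gripper_force: 0.0
```

Emit:
{"api": "move_arm", "payload": {"rows": [[1,[0.25,1,0],0.27],[1,[0.25,1,0],0.27],[1,[0.25,1,0],0.27],[1,[0.25,1,0],0.27],[1,[0.25,1,0],0.27],[1,[0.25,1,0],0.27],[1,[0.25,1,0],0.27],[1,[0.25,1,0],0.27],[1,[0.25,1,0],0.27],[1,[0.25,1,0],0.27]]}}

```text
time_s: 3.6
eef_pos: [0.3489, -0.0016, 0.2455]
ee_rot: [0.817, 0.577, 0.0, 0.0]
wrist_force: [0.6, 0.2, 0.1]
grip_width: 0.0001
gripper_force: 0.0
```

Emit:
{"api": "move_arm", "payload": {"rows": [[1,[0.25,1,0],0.27],[1,[0.25,1,0],0.27],[1,[0.25,1,0],0.27],[1,[0.25,1,0],0.27],[1,[0.25,1,0],0.27],[1,[0.25,1,0],0.27],[1,[0.25,1,0],0.27],[1,[0.25,0.6,0],0.27],[1,[0,0,0],0]]}}

```text
time_s: 4.72
eef_pos: [0.3989, 0.1879, 0.2452]
ee_rot: [0.713, 0.701, -0.0, 0.0]
wrist_force: [-0.2, 0.1, 0.5]
grip_width: -0.0002
gripper_force: 0.0
```

Emit:
{"api": "move_arm", "payload": {"rows": [[1,[0,0,-0.9],0],[1,[0,0,-0.9],0],[1,[0,0,-0.9],0],[1,[0,0,-0.9],0],[1,[0,0,-0.85],0],[1,[0.5,0,0],0],[1,[0.5,0,0],0],[1,[0.5,0,0],0]]}}

```text
time_s: 5.72
eef_pos: [0.4352, 0.1872, 0.1347]
ee_rot: [0.714, 0.7, -0.002, -0.002]
wrist_force: [-16.6, 0.0, 12.0]
grip_width: 0.0002
gripper_force: 8.2
```

Emit:
{"api": "move_arm", "payload": {"rows": [[1,[0.4,0,0],0],[1,[0.4,0,0],0],[1,[0.4,0,0],0],[1,[0.4,0,0],0]]}}

```text
time_s: 6.22
eef_pos: [0.4767, 0.1874, 0.135]
ee_rot: [0.714, 0.701, -0.0, -0.0]
wrist_force: [-5.5, -0.1, 4.6]
grip_width: -0.0001
gripper_force: 2.9
```

```bash
python3 - <<'E'
from h import *
print(manip.read_state()['wrist_force'])
rep('side',['door_edge','door_hinge','cover_handle'],'c.png')
E
```

```text
[-5.50160654 -0.08364901  4.55680972]
side door_edge 0.72 [0.4902 0.1543 0.1576]
side door_hinge 0.9 [0.5084 0.1535 0.0424]
side cover_handle 0.8 [ 0.6342 -0.1819  0.0471]
```

View pics/c.png

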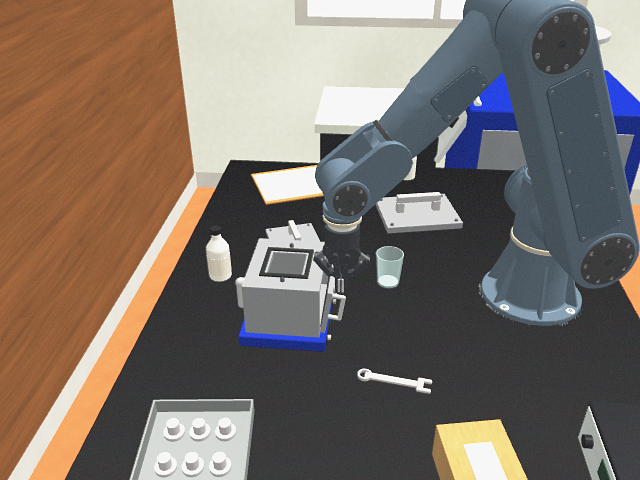

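The door at (330,285) is nearly upright. I'll keep pushing until it meets the stop.

Emit:
{"api": "move_arm", "payload": {"rows": [[1,[0.2,0,0],0],[1,[0.2,0,0],0],[1,[0.1,0,0],0]]}}

```text
time_s: 6.8
eef_pos: [0.4888, 0.1876, 0.1342]
ee_rot: [0.713, 0.701, -0.0, -0.0]
wrist_force: [-4.1, 0.5, 4.3]
grip_width: -0.0007
gripper_force: 2.8
```

Emit:
{"api": "move_arm", "payload": {"rows": [[1,[0.1,0,0],0],[1,[0,0,0],0]]}}

```text
time_s: 7.05
eef_pos: [0.4916, 0.1875, 0.1343]
ee_rot: [0.713, 0.701, 0.0, 0.0]
wrist_force: [-1.9, -1.3, 3.9]
grip_width: -0.0001
gripper_force: 2.4
```

Emit:
{"api": "move_arm", "payload": {"rows": [[1,[0.1,0,0],0],[1,[0,0,0],0]]}}

```text
time_s: 7.3
eef_pos: [0.4932, 0.1875, 0.1343]
ee_rot: [0.713, 0.701, -0.001, -0.0]
wrist_force: [-7.7, -2.2, 8.1]
grip_width: -0.0004
gripper_force: 6.3
```

Emit:
{"api": "move_arm", "payload": {"rows": [[1,[0.1,0,0],0],[1,[0,0,0],0]]}}

```text
time_s: 7.55
eef_pos: [0.4934, 0.1875, 0.1342]
ee_rot: [0.713, 0.701, -0.003, -0.002]
wrist_force: [-23.3, -1.4, 20.5]
grip_width: -0.0
gripper_force: 14.6
```

Emit:
{"api": "move_arm", "payload": {"rows": [[1,[-0.8,0,0],0],[1,[-0.2,0,0.9],0],[-1,[0,0,0.9],0],[-1,[0,0,0.9],0],[-1,[0,0,0.9],0],[-1,[0,0,0.9],0],[-1,[0.4,-1,0],0],[-1,[0.4,-1,0],0],[-1,[0.4,-1,0],0],[-1,[0.4,-1,0],0]]}}

```text
time_s: 8.8
eef_pos: [0.5118, 0.0867, 0.2465]
ee_rot: [0.713, 0.701, 0.0, 0.0]
wrist_force: [-0.4, 0.8, -0.5]
grip_width: 0.0856
gripper_force: 0.0
```

Emit:
{"api": "move_arm", "payload": {"rows": [[-1,[0.4,-1,0],0],[-1,[0.4,-1,0],0],[-1,[0.4,-1,0],0],[-1,[0.4,-1,0],0],[-1,[0.4,-1,0],0],[-1,[0.4,-1,0],0],[-1,[0.4,-1,0],0],[-1,[0.4,-1,0],0],[-1,[0.4,-1,0],0],[-1,[0.4,-1,0],0]]}}

```text
time_s: 10.05
eef_pos: [0.6118, -0.1635, 0.2464]
ee_rot: [0.713, 0.701, 0.0, 0.0]
wrist_force: [-0.5, 1.4, 0.9]
grip_width: 0.0855
gripper_force: 0.0
```

```bash
python3 - <<'E'
from h import *
s=rep('wrist',['cover_handle','cover_base'],'d.png')
print(s['vfov'],s['cx'],s['cy'],manip.read_state()['eef_pos'])
rep('scene',['door_edge','door_hinge','pin1','rim'],'e.png')
E
```

```text
wrist cover_handle 0.81 [ 0.6369 -0.1859  0.0448]
wrist cover_handle 0.58 [ 0.276  -0.387   0.0603]
wrist cover_base 0.72 [ 0.6287 -0.1879  0.0012]
wrist cover_base 0.6 [ 0.2712 -0.3851 -0.004 ]
wrist cover_base 0.22 [ 0.6367 -0.1874  0.045 ]
65.70646984690485 319.9666581760643 236.65953345415147 [ 0.61141417 -0.16324404  0.24604394]
scene door_edge 0.93 [0.5075 0.1551 0.1565]
scene door_hinge 0.94 [0.5117 0.1565 0.0429]
scene door_hinge 0.46 [0.5092 0.1523 0.1587]
scene pin1 0.93 [0.6057 0.2241 0.1646]
scene pin1 0.73 [0.6011 0.0844 0.1648]
scene rim 0.96 [0.6052 0.1528 0.1643]
```

View pics/d.png

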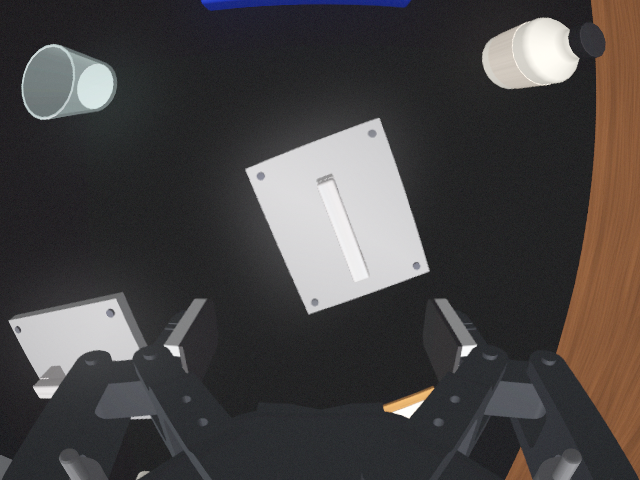

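View pics/e.png

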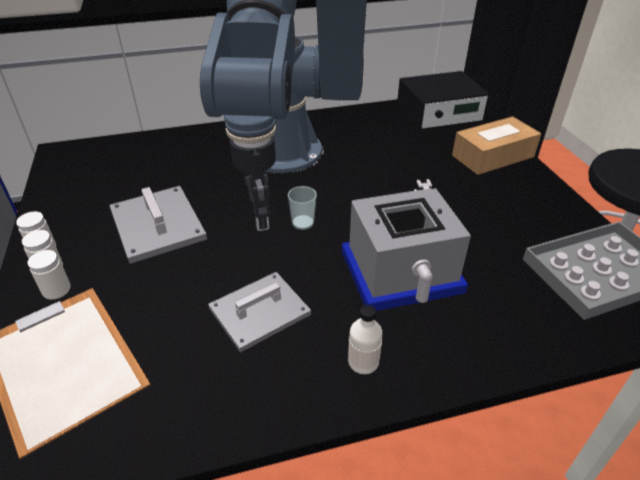

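The wrist picture shows the cover bar from (326,180) to (361,279), and the plate corners at (245,170), (380,118), (429,271) and (308,314). The scene picture shows the door shut, with the edge at x=0.5075. Next I'll measure the cover precisely.

```bash
cat >> h.py <<'E'
def ray(s,px,z):
    f=240/np.tan(np.radians(s['vfov']/2)); u=np.array(px,float)-[s['cx'],s['cy']]
    r=np.hypot(*u); th=r/f
    d=np.array([*(u/r*np.sin(th)),np.cos(th)]); R=np.asarray(s['R'])
    o=-R.T@np.asarray(s['t']); d=R.T@d
    return o+d*(z-o[2])/d[2]
def undist(s,cnt,z): return np.array([ray(s,p,z)[:2] for p in cnt.reshape(-1,2)],np.float32)
E
python3 - <<'E'
from h import *
s=snap('wrist'); g=cv2.cvtColor(s['pixels'],cv2.COLOR_RGB2GRAY)
def blob(m,pt):
    n,l=cv2.connectedComponents(m.astype(np.uint8)); m=(l==l[pt[1],pt[0]]).astype(np.uint8)
    return max(cv2.findContours(m,0,cv2.CHAIN_APPROX_NONE)[0],key=cv2.contourArea)
c=blob(g>130,(290,200)); r=cv2.minAreaRect(undist(s,c,.014)*1000); print('plate',r)
print('g',g[230,335:360],g[230,300:310])
for t in (222,228,234):
    if g[230,345]>t:
        b=blob(g>t,(345,230)); print('bar',t,cv2.minAreaRect(undist(s,b,.054)*1000))
p=[ray(s,q,.054)[:2] for q in ((319,184),(333,179),(368,276),(355,281))]; print(np.round(p,4),np.mean(p,0))
E
```

```text
plate ((632.0460815429688, -184.317626953125), (140.70936584472656, 170.88546752929688), 19.96409797668457)
g [239 242 241 239 237 238 238 238 239 238 238 239 240 240 240 239 220 189
 199 215 219 220 219 219 218] [217 217 217 218 216 218 218 218 218 218]
bar 222 ((631.438720703125, -184.637451171875), (14.453537940979004, 97.53081512451172), 20.033700942993164)
bar 228 ((631.5823364257812, -184.60398864746094), (14.013379096984863, 96.76117706298828), 19.885732650756836)
bar 234 ((631.6430053710938, -184.67442321777344), (13.358136177062988, 96.31800842285156), 19.923274993896484)
[[ 0.6095 -0.1376]
 [ 0.6217 -0.1334]
 [ 0.654  -0.2252]
 [ 0.6417 -0.23  ]] [ 0.63171338 -0.1815722 ]
```

Emit:
{"api": "move_arm", "payload": {"rows": [[-1,[0,1,0.3],0.11],[-1,[0,1,0.3],0],[-1,[0,1,0.3],0],[-1,[0,1,0.3],0],[-1,[0,1,0.3],0],[-1,[0,1,0.3],0],[-1,[0,1,0.3],0],[-1,[0,1,0.3],0],[-1,[0,1,0.3],0],[-1,[0,1,0.3],0]]}}

```text
time_s: 11.75
eef_pos: [0.6109, 0.0888, 0.322]
ee_rot: [0.707, 0.707, 0.0, 0.0]
wrist_force: [0.4, -0.3, 0.2]
grip_width: 0.0858
gripper_force: 0.0
```

```bash
python3 - <<'E'
from h import *
st=manip.read_state(); print(st['eef_pos'],st['ee_rot'])
s=rep('wrist',['pin1','rim'],'f.png'); np.save('f.npy',s,allow_pickle=True); print(w(s,[0,0,0]))
E
```

```text
[0.61089922 0.08880651 0.32195323] [7.07429671e-01 7.06783728e-01 1.15915944e-04 9.29277644e-05]
wrist pin1 0.66 [0.6029 0.2216 0.1656]
wrist pin1 0.64 [0.6044 0.0817 0.1622]
wrist rim 0.76 [0.6028 0.1548 0.1635]
[0.60968466 0.16310395 0.4501649 ]
```

View pics/f.png

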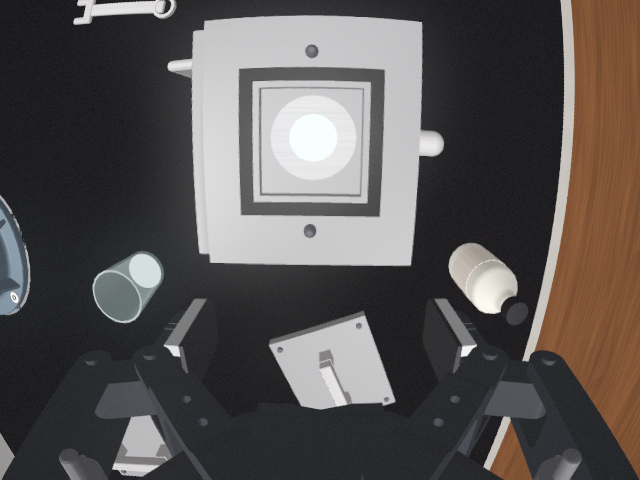

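The wrist picture shows pins at (312,51) and (310,231), with the gasket frame between them from (239,69) to (380,216).

```bash
python3 - <<'E'
from h import *
s=np.load('f.npy',allow_pickle=True).item(); g=cv2.cvtColor(s['pixels'],cv2.COLOR_RGB2GRAY)
n,l=cv2.connectedComponents((g<115).astype(np.uint8))
for nm,pt,z in (('gasket',(247,140),.168),('pinA',(312,51),.17),('pinB',(310,231),.17)):
    c=max(cv2.findContours((l==l[pt[1],pt[0]]).astype(np.uint8),0,cv2.CHAIN_APPROX_NONE)[0],key=cv2.contourArea)
    print(nm,cv2.minAreaRect(undist(s,c,z)*1000),undist(s,c,z).mean(0))
E
```

```text
gasket ((602.5999145507812, 151.44007873535156), (114.18104553222656, 109.2763900756836), 89.12165069580078) [0.6024853  0.15245768]
pinA ((597.4290161132812, 151.78028869628906), (196.3710174560547, 215.3523712158203), 89.28040313720703) [0.5989697  0.15620872]
pinB ((597.4290161132812, 151.78028869628906), (196.3710174560547, 215.3523712158203), 89.28040313720703) [0.5989697  0.15620872]
```

Emit:
{"api": "move_arm", "payload": {"rows": [[-1,[0.1,-1,-0.3],0.22],[-1,[0.1,-1,-0.3],0.22],[-1,[0.1,-1,-0.3],0.22],[-1,[0.1,-1,-0.3],0.22],[-1,[0.1,-1,-0.3],0.22],[-1,[0.1,-1,-0.3],0.22],[-1,[0.1,-1,-0.3],0.22],[-1,[0.1,-1,-0.3],0.22],[-1,[0,-1,-0.3],0.22],[-1,[0,-1,-0.3],0.22]]}}

```text
time_s: 13.15
eef_pos: [0.6306, -0.164, 0.2459]
ee_rot: [0.582, 0.813, -0.0, -0.0]
wrist_force: [0.6, 0.4, -0.7]
grip_width: 0.0856
gripper_force: 0.0
```

```bash
python3 - <<'E'
from h import *
s=np.load('f.npy',allow_pickle=True).item(); g=cv2.cvtColor(s['pixels'],cv2.COLOR_RGB2GRAY)
P=[]
for x,y in ((312,51),(310,231)):
    a=g[y-12:y+13,x-12:x+13].astype(float); m=np.median(a); wt=np.clip(m-a-40,0,None); yy,xx=np.mgrid[-12:13,-12:13]
    c=(x+(wt*xx).sum()/wt.sum(),y+(wt*yy).sum()/wt.sum()); n=(wt>0).sum()
    P.append(ray(s,c,.170)); print(c,n,P[-1])
d=P[0]-P[1]; print((P[0]+P[1])/2,np.hypot(*d[:2]),np.arctan2(-d[0],d[1]))
E
```

```text
(np.float64(311.84423047057), np.float64(50.840347880105604)) 142 [0.60391068 0.22076466 0.17      ]
(np.float64(309.8529576675077), np.float64(229.93061396131202)) 140 [0.60171168 0.08285657 0.17      ]
[0.60281118 0.15181061 0.17      ] 0.13792562294159544 -0.01594410468735021
```

Emit:
{"api": "move_arm", "payload": {"rows": [[-1,[0.05,-0.82,-0.2],0.13],[-1,[0,0,-1],0],[-1,[0,0,-1],0],[-1,[0,0,-1],0],[-1,[0,0,-1],0],[-1,[0,0,-1],0],[-1,[0,0,-1],0],[-1,[0,0,-1],0],[-1,[0,0,-0.9],0],[-1,[0,0,-0.1],0]]}}

```text
time_s: 14.4
eef_pos: [0.6314, -0.183, 0.0398]
ee_rot: [0.574, 0.819, -0.0, -0.001]
wrist_force: [0.0, 0.3, 0.5]
grip_width: 0.0854
gripper_force: 0.0
```

Emit:
{"api": "move_arm", "payload": {"rows": [[1,[0,0,0],0],[1,[0,0,0],0],[1,[0,0,0],0],[1,[0,0,0],0]], "squeeze": 110}}

```text
time_s: 14.9
eef_pos: [0.6328, -0.183, 0.0423]
ee_rot: [0.574, 0.819, 0.0, 0.001]
wrist_force: [-7.7, 1.9, 0.8]
grip_width: 0.0142
gripper_force: 107.2
```

```bash
python3 - <<'E'
from h import *
st=manip.read_state(); print(st['eef_pos'],st['ee_rot'],st['grip_width'],st['gripper_force'],st['wrist_force'])
s=snap('wrist','g.png'); np.save('g.npy',s,allow_pickle=True); print(w(s,[0,0,0]))
E
```

```text
[ 0.63283887 -0.18295991  0.04232087] [5.73975191e-01 8.18872495e-01 2.07953243e-04 5.23041812e-04] 0.014200612250252003 107.15027332305908 [-7.74355923  1.88123884  0.83484287]
[ 0.60597235 -0.11310247  0.17047966]
```

View pics/g.png

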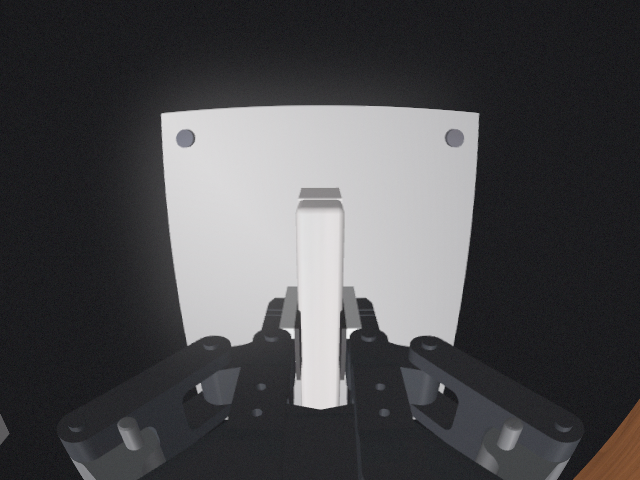

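The bar is held, centred at column 320. The plate's far corners are at (162,114) and (479,114). I'll get the cover's pose in the tool frame.

```bash
python3 - <<'E'
from h import *
s=np.load('g.npy',allow_pickle=True).item(); g=cv2.cvtColor(s['pixels'],cv2.COLOR_RGB2GRAY)
m=(g>120).astype(np.uint8); m[200:]=0
c=max(cv2.findContours(m,0,cv2.CHAIN_APPROX_NONE)[0],key=cv2.contourArea).reshape(-1,2)
c=c[c[:,1]<195]; W=undist(s,c,.014)*1000
T=np.array([632.84,-182.96]); yaw=2*np.arctan2(.818872,.573975); print('tool yaw',yaw)
ux=np.array([np.cos(yaw),np.sin(yaw)]); uy=np.array([ux[1],-ux[0]])  # uy ~ +x side
a=(W-T)@ux; b=(W-T)@uy
top=c[:,1]<118; mid=top&(abs(b)<60); k=np.polyfit(b[mid],a[mid],1); print('far edge along',k)
for nm,q in (('L',b<-60),('R',b>60)):
    q=q&(c[:,1]>122); print(nm,np.polyfit(a[q],b[q],1))
E
```

```text
tool yaw 1.9188879544328603
far edge along [-8.19440490e-04  8.36649888e+01]
L [ 1.56896007e-03 -7.12648198e+01]
R [-2.45850290e-03  6.83591711e+01]
```

Emit:
{"api": "move_arm", "payload": {"rows": [[1,[0,0,0.3],0],[1,[0,0,0.7],0],[1,[0,0,1],0],[1,[0,0,1],0],[1,[0,0,1],0],[1,[0,0,1],0],[1,[0,0,1],-0.2],[1,[0,0.3,1],-0.2],[1,[0,0.6,1],-0.2],[1,[0,0.8,1],-0.2]]}}

```text
time_s: 16.2
eef_pos: [0.6319, -0.1401, 0.2679]
ee_rot: [0.623, 0.782, -0.0, -0.0]
wrist_force: [0.9, 0.2, -8.6]
grip_width: 0.014
gripper_force: 107.9
```

Emit:
{"api": "move_arm", "payload": {"rows": [[1,[-0.1,0.9,0.3],-0.2],[1,[-0.1,0.9,0],-0.2],[1,[-0.1,0.9,0],-0.2],[1,[-0.1,0.9,0],-0.2],[1,[-0.1,0.9,0],-0.2],[1,[-0.1,0.9,0],-0.2],[1,[-0.1,0.9,0],-0.2],[1,[-0.1,0.9,0],-0.2],[1,[-0.1,0.9,0],0],[1,[-0.1,0.9,0],0]]}}

```text
time_s: 17.45
eef_pos: [0.6071, 0.0857, 0.2743]
ee_rot: [0.711, 0.703, -0.0, -0.0]
wrist_force: [0.9, -0.3, -9.7]
grip_width: 0.0141
gripper_force: 107.9
```

Emit:
{"api": "move_arm", "payload": {"rows": [[1,[0,0.9,0],0],[1,[0,0.9,0],0],[1,[0,0.6,0],0],[1,[0,0.3,0],0],[1,[0,0,0],0],[1,[0,0,0],0]]}}

```text
time_s: 18.2
eef_pos: [0.6075, 0.1514, 0.274]
ee_rot: [0.712, 0.703, -0.0, 0.0]
wrist_force: [-0.6, 0.1, -8.6]
grip_width: 0.014
gripper_force: 107.9
```

```bash
python3 - <<'E'
from h import *
st=manip.read_state(); q=st['ee_rot']; print(st['time_s'],st['eef_pos'],q,2*np.arctan2(q[1],q[0]),st['grip_width'],st['wrist_force'],st['torque'])
E
```

```text
18.2 [0.60751501 0.15144988 0.2740286 ] [ 7.11536529e-01  7.02649096e-01 -9.97468745e-05  8.33740011e-05] 1.5582275159766814 0.01401051803799286 [-0.64199606  0.0820866  -8.61151772] [ 0.01972431 -0.02849764 -0.01712969]
```

Emit:
{"api": "move_arm", "payload": {"rows": [[1,[-0.13,0.06,-0.5],-0.02],[1,[0,0,-0.6],0],[1,[0,0,-0.5],0],[1,[0,0,-0.4],0],[1,[0,0,0],0],[1,[0,0,0],0]]}}

```text
time_s: 18.95
eef_pos: [0.6044, 0.1536, 0.2245]
ee_rot: [0.712, 0.702, 0.0, 0.0]
wrist_force: [-0.2, -0.9, -9.2]
grip_width: 0.0139
gripper_force: 107.8
```

Emit:
{"api": "move_arm", "payload": {"rows": [[1,[0,0,-0.1],0],[1,[0,0,-0.1],0],[1,[0,0,-0.1],0]]}}

```text
time_s: 19.32
eef_pos: [0.6042, 0.1536, 0.2164]
ee_rot: [0.712, 0.702, 0.0, 0.0]
wrist_force: [-0.3, 0.2, -9.0]
grip_width: 0.014
gripper_force: 107.9
```

Emit:
{"api": "move_arm", "payload": {"rows": [[1,[0,-0.02,-0.08],0],[1,[0,0,-0.08],0],[1,[0,0,0],0]]}}

```text
time_s: 19.7
eef_pos: [0.6041, 0.153, 0.2124]
ee_rot: [0.712, 0.702, -0.0, -0.0]
wrist_force: [-0.8, -0.2, -8.6]
grip_width: 0.014
gripper_force: 107.9
```

Emit:
{"api": "move_arm", "payload": {"rows": [[1,[0,0,-0.08],0],[1,[0,0,-0.08],0],[1,[0,0,0],0]]}}

```text
time_s: 20.08
eef_pos: [0.6043, 0.1531, 0.2091]
ee_rot: [0.712, 0.702, 0.0, 0.0]
wrist_force: [-2.1, -0.1, -2.5]
grip_width: 0.0138
gripper_force: 108.9
```

Emit:
{"api": "move_arm", "payload": {"rows": [[1,[0,0,-0.08],0],[1,[0,0,-0.08],0],[1,[0,0,0],0]]}}

```text
time_s: 20.45
eef_pos: [0.6044, 0.1531, 0.2064]
ee_rot: [0.712, 0.702, 0.001, 0.0]
wrist_force: [-7.7, -1.3, 12.8]
grip_width: 0.014
gripper_force: 110.8
```

Emit:
{"api": "move_arm", "payload": {"rows": [[1,[0,0,-0.05],0],[1,[0,0,0],0]]}}

```text
time_s: 20.7
eef_pos: [0.6044, 0.1531, 0.2063]
ee_rot: [0.712, 0.702, 0.001, 0.001]
wrist_force: [-12.6, -1.7, 20.6]
grip_width: 0.0141
gripper_force: 112.3
```

The cover stopped at z 0.2063, the value expected for a flat gasket, and pressing harder only raises the force. I'll do a final check.

```bash
python3 - <<'E'
from h import *
rep('side',['door_edge','cover_handle','bottle','beaker','spanner'],'i.png')
rep('scene',['door_edge','cover_handle'])
st=manip.read_state(); print(st['eef_pos'],st['wrist_force'],st['torque'],st['time_s'])
E
```

```text
side door_edge 0.89 [0.5068 0.1555 0.1587]
side cover_handle 0.75 [ 0.2696 -0.386   0.0567]
side cover_handle 0.73 [0.6076 0.153  0.2113]
side bottle 0.8 [ 0.8117 -0.0092  0.003 ]
side beaker 0.6 [ 0.3627 -0.0208  0.0023]
side spanner 0.97 [0.3528 0.3408 0.0032]
scene cover_handle 0.56 [ 0.2722 -0.3912  0.0653]
[0.60436487 0.1531037  0.20626654] [-11.78781672  -3.97507531  21.21254549] [-0.43878826  2.08889889  0.01086726] 21.15
```

View pics/i.png

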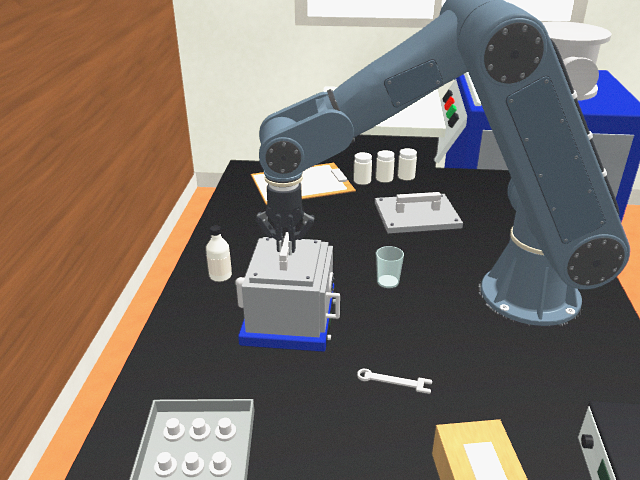

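The cover sits flat on the chamber at (285,262), the door at (330,290) is shut, and the other things haven't moved. I'll press slightly more for margin, then hand in.

Emit:
{"api": "move_arm", "payload": {"rows": [[1,[0.02,0,-0.04],0],[1,[0,0,0],0],[1,[0,0,0],0]]}}

```text
time_s: 21.52
eef_pos: [0.6044, 0.1531, 0.2062]
ee_rot: [0.712, 0.702, 0.0, 0.0]
wrist_force: [-19.1, -3.3, 31.0]
grip_width: 0.0137
gripper_force: 113.7
```

```bash
python3 -c "
from h import *
print(manip.read_state()['wrist_force'], workorder.job_done())"
```

```text
the job is handed in; nothing more can be done
[-19.05339338  -3.30859957  30.99890933] None
```

The door is fully shut, and the smaller cover is over both pins and held pressed down at the flat-gasket height with about 31 N at the wrist; I handed the job in at 21.5 s, and no verdict came back.

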